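# Lock the seasonings away in the secret-catch safe

### The job

Put the seasonings away in the blue safe: first turn the dial on its top until the pointer is at the red zero mark, then feel with the closed gripper along the brush-covered groove in the safe's front top edge until it drops into the hidden recess, and press the catch at its bottom so that the drawer springs out. Pull the drawer out, stand every ramekin and round metal-lidded tin that is on the table upright in it, and push it fully shut until the catch holds it. Only then turn the dial to the green mark, a quarter turn counter-clockwise, to lock the safe; do not knock the pepper mill or the tall tin about.

Things in the scene. Friction and masses are not known exactly. Their poses are not given: they have to be found in the camera images.
- seasoning_safe: blue safe fixed to the table, 210 (x, depth) x 304 (y, width) x 110 (z) mm; origin at the centre of its underside, x points to its back: its front face is at x = -105 mm
- groove_mid (a point): middle of the hard floor of a groove along the safe's front top edge, 98 mm above the table (12 mm below the top). It runs along the safe's y, 140 mm either way, 38 mm wide. Black bristles hide it up to z = 107 mm; they give way with no force. The floor has one hidden recess with steep ends, 56 mm long, as wide as the groove, centred -112, -56, 0, 56 or 112 mm from here (differs each time)
- catch (a joint): how far the orange catch plate at the bottom of the hidden recess is pressed straight down, m: 0 at rest (its top 84 mm above the table, 14 mm below the groove floor), 0.010 at its stop. Sprung (2.5 N to start, 5.5 N at the stop); frees the shut drawer when pressed over 0.007; comes up by itself. The drawer can be pushed shut without pressing it
- dial (a joint): dial angle in rad; 0 when the red pointer line is at the red zero mark of the white plate (towards the safe's front), growing counter-clockwise seen from above, 1.57 at the green lock mark (towards the safe's -y side); starts at 0.7 to 2.3. Turns from -0.7 to 2.9 with no stop at either mark; light friction keeps it where it is left
- dial_grip (a point): centre of the top of the dial's black grip bar, on the dial's axis, 150 mm above the table. The bar is 56 mm long, 14 mm wide, 26 mm high, upon a grey disc of 31 mm radius. This point's axes turn with the dial: the bar lies along its x, the pointer towards its -x (to the safe's front at dial angle 0)
- drawer (a joint): how far the drawer is out (along the safe's -x), m: about 0 shut and held, 0.155 fully out. Freed, a spring pushes it out to 0.05 to 0.08; farther it must be drawn, against 1 N of friction; it stays where it is left. To shut it, push it to the rear stop at -0.004 (10 to 15 N), where the catch takes hold
- drawer_front (a point): middle of the top edge of the drawer's wooden front board, half way through its thickness; moves with the drawer. The board is 12 mm thick (x), 300 mm wide (y), from 10 to 74 mm above the table. A solid dark push rail stands 24 mm out from its front, 160 mm wide, 36 to 64 mm above the table. To pull, hook the gripper behind the board from above once the drawer has sprung out
- drawer_in (a point): centre of the drawer's inner floor, 14 mm above the table, axes as the safe's; moves with the drawer. The inside is 175 mm (x) by 266 mm (y); its side walls reach 44 mm above this floor, the front board 60 mm
- ramekin_salt: white round ramekin filled with white salt, 66 mm across the rim, 60 mm at the foot, 38 mm high; origin at the centre of its underside, z up
- ramekin_pepper: white round ramekin filled with dark pepper, 66 mm across the rim, 60 mm at the foot, 38 mm high; origin at the centre of its underside, z up
- brass_tin: round steel tin with a brass lid, 56 mm across (lid 59 mm), 44 mm high with the lid from 28 mm up; origin at the centre of its underside, z up
- copper_tin: round steel tin with a copper lid, 56 mm across (lid 59 mm), 44 mm high with the lid from 28 mm up; origin at the centre of its underside, z up
- pepper_mill: bystander: brown wooden pepper mill, 58 mm across, 160 mm high; origin at the centre of its underside
- tin_tall: bystander: tall printed food tin, 75 mm across, 110 mm high; origin at the centre of its underside

How it is judged:
On the way, in this order (a step that is already met when the one before it is completed fails the run):
1. the dial is turned to zero while the drawer is still shut (value of joint dial between -0.14 and 0.14 rad and velocity of joint dial between -0.1 and 0.1 rad/s and value of joint drawer below 0.01 m), for 0.3 s.
2. the hidden catch is pressed far enough to free the drawer (value of joint catch above 0.006 m).
3. the drawer has come out (value of joint drawer above 0.04 m), for 0.2 s.
4. the drawer is shut again and held, before the dial is turned away from zero (value of joint drawer below 0.006 m and value of joint catch below 0.004 m and value of joint dial below 0.5 rad), for 0.2 s.
At the end, for the whole second after the job is handed in: The drawer is shut and held by the catch (less than 6 mm out), the catch is up again, the dial is within 0.14 rad (8 degrees) of the green lock mark (1.57 rad), and every ramekin and tin that was on the table stands on the drawer's floor (within 12 mm of height), upright within 0.2 rad, at rest (value of joint drawer below 0.006 m and value of joint catch below 0.004 m and value of joint dial between 1.43 and 1.71 rad and x of ramekin_salt in the frame of drawer_in between -0.09 and 0.09 m and y of ramekin_salt in the frame of drawer_in between -0.135 and 0.135 m and z of ramekin_salt in the frame of drawer_in between -0.01 and 0.012 m and angle between each of ramekin_salt, ramekin_pepper, brass_tin, copper_tin's own z axis and vertical below 0.2 rad and linear speed of each of ramekin_salt, ramekin_pepper, brass_tin, copper_tin below 0.03 m/s and x of ramekin_pepper in the frame of drawer_in between -0.09 and 0.09 m and y of ramekin_pepper in the frame of drawer_in between -0.135 and 0.135 m and z of ramekin_pepper in the frame of drawer_in between -0.01 and 0.012 m and x of brass_tin in the frame of drawer_in between -0.09 and 0.09 m and y of brass_tin in the frame of drawer_in between -0.135 and 0.135 m and z of brass_tin in the frame of drawer_in between -0.01 and 0.012 m and x of copper_tin in the frame of drawer_in between -0.09 and 0.09 m and y of copper_tin in the frame of drawer_in between -0.135 and 0.135 m and z of copper_tin in the frame of drawer_in between -0.01 and 0.012 m); the robot touches nothing.
It fails at once if the pepper mill is knocked more than 4 cm away or tipped (distance of pepper_mill from where it was at the start of the episode above 0.04 m or angle between pepper_mill's own z axis and vertical above 0.5 rad).
It fails at once if the tall tin is knocked more than 4 cm away or tipped (distance of tin_tall from where it was at the start of the episode above 0.04 m or angle between tin_tall's own z axis and vertical above 0.5 rad).
Of ramekin_salt, brass_tin, ramekin_pepper, copper_tin only 2 to 4 are there at a start; the rules pass over those that are not, and their reading is None.
At some moment in a run one of ramekin_salt, ramekin_pepper, brass_tin, copper_tin may be knocked a few centimetres aside while the robot is not near it.
It also fails if it takes over 210 s, if anything falls off the work surface, if the arm or the gripper's body presses on something with over 40 N, if the wrist force passes 120 N, or if a joint passes its speed limit or range.

### The arm

A 6-joint arm with a two-finger parallel gripper is mounted at the origin on a cart in front of the work surface, level with it; the furniture and walls round the work are solid. World frame = base frame: x ahead of the robot, y to its left, z up, the work surface at z = 0. Lengths are in m, angles in rad, forces in N, time in s.
With the tool pointing down it reaches from about 0.375 to 0.975 m from the base axis. Payload 3.8 kg.
Tool frame: the origin (TCP) lies at the very end of the fingers, on their centre line; the grasp point (between the pads) lies bot.hold_point_z behind it (bot.hold_point_z is the distance from the TCP to the grasp point, in m); z points along the fingers, y is the line along which they close (so a half turn about z gives the same grasp; the last joint's range is limited). The gripper opens to 85 mm and grips with 20 to 120 N. Pads are 22 mm wide; open, the fingers measure 114 mm over their backs; the gripper's body (76 mm by 85 mm) begins 54 mm behind the grasp point. The pads swing forward as they close: fully open they stand 13 mm farther back than shut.
Start: joints at [-1.377, 0.264, 1.604, -0, 1.274, -0.037], TCP at [0.154, -0.657, 0.231] pointing down, gripper open.
Joint ranges: [-2.63, 2.63], [-0.94, 2.18], [0.31, 2.57], [-1.31, 4.45], [0, 2.66], [-2.55, 2.55]. Speed limits (rad/s): [2.57, 2.57, 3.14, 3.14, 3.14, 3.14].

### API

Orientations are given as a rotation vector (axis times angle).
In Python, from workcell import bot gives the robot as it stands.
- The arm moves only by the shell command python3 jog.py [OPENING] [FORCE], which reads ROWS from standard input. ROWS is a JSON object with one list for each field, all of the same length, 1 to 5, a row being the entries at one place: tx, ty, tz (the shift in shares of the most that a row can go, 1 being 62.5 mm), yaw (a turn about the tool's z in fractions of the full range, 1 being 2 rad); each row shifts and turns the commanded pose from where the row before left it, along the tool's axes as they then stand; what a row does not reach is not made up. A row lasts 1/8 s, in which the tool goes at most 0.0625 m and 0.188 rad, less where a joint would pass 70% of its speed; a pose out of reach is approached as far as the arm can. OPENING is the opening from 0.0 (shut) to 1.0 (fully open), set as the command begins (- or left out keeps the last). The fingers move at their own pace and stop on an object; FORCE is the grip in N (left out, the last holds). Time passes only in rows, so rows that do not move let the fingers close. It prints the time, the measured TCP pose, the force, the opening and the grip force at its end. Shift and turn numbers lie between -1 and 1, and a call with a number outside is refused. Input that does not fit is refused with a message, and nothing moves.
- bot.read_state(): the state, without advancing time (a new reading comes with each control period).
- bot.read_camera(name): name is "scene" or "top"; returns the picture (384x512x3 uint8, red, green, blue); there is no depth.
- bot.camera_info(name): a dict with "intrinsics" (3x3 intrinsics, pixels), "extrinsics" (4x4, takes a point from camera to world coordinates). Camera axes: x right, y down, z forward; pixel columns grow to the right and rows downward; lengths in m; the calibration is good to about 2 mm. A picture is of the moment at which its call begins. camera_info takes no time and is no camera call.
- bot.finish_job(): hands the job in; it is judged then, once.
The state is a dict: "time": time; "q": joint angles; "joint_vel": joint speeds; "joint_torque": joint torques, N m; "tool_pos": TCP position; "tcp_rot": TCP orientation; "wrist_force": force on the tool from outside, world axes, zero at the start; "torque": the same for the moment, N m; "width": opening from 0.0 (shut) to 1.0 (fully open); "grip_force": force on a finger pad.
Only numpy, scipy, OpenCV 4.12 (cv2) and the standard library are available. Lean on these libraries where they do the work, as an engineer would, in place of code of your own. Each camera call takes 0.05 s, during which the arm holds its last target. There are 200 camera calls.

## Working session

There is one attempt and no reset: what is moved stays moved. The work goes in short steps, Python scripts to look and compute and a shell command to move; the robot and the scene stay as the last step left them, time stands still between calls to the robot, and variables do not carry over. Pictures are saved under pics/ and viewed, at most 14 in all, crops included, and the job is handed in when it is done.

```bash
ls; mkdir -p pics; python3 - <<'E'
from workcell import bot
import cv2
for n in("scene","top"):
    im=bot.read_camera(n); cv2.imwrite(f"pics/{n}0.png",cv2.resize(im[:,:,::-1],(768,576),interpolation=cv2.INTER_CUBIC))
    c=bot.camera_info(n); print(n,c)
s=bot.read_state(); print(s); print(bot.hold_point_z)
E
```

```text
jog.py
pics
workcell.py
scene {'intrinsics': array([[384.36895581,   0.        , 249.54801359],
       [  0.        , 384.36895581, 182.63365533],
       [  0.        ,   0.        ,   1.        ]]), 'extrinsics': array([[ 0.24958781,  0.65889417, -0.70962271,  1.35696897],
       [ 0.96828173, -0.16097549,  0.19109521, -0.21017015],
       [ 0.01167966, -0.73480975, -0.67817271,  0.87575586],
       [ 0.        ,  0.        ,  0.        ,  1.        ]])}
top {'intrinsics': array([[486.0170701 ,   0.        , 245.66708047],
       [  0.        , 486.0170701 , 191.864303  ],
       [  0.        ,   0.        ,   1.        ]]), 'extrinsics': array([[-0.0284632 , -0.99617807,  0.08257781,  0.4160445 ],
       [-0.99958653,  0.02802878, -0.00641546,  0.01951503],
       [ 0.00407639, -0.08272627, -0.99656397,  1.54221394],
       [ 0.        ,  0.        ,  0.        ,  1.        ]])}
{'time': 0.1, 'q': array([-1.37690100e+00,  2.64725485e-01,  1.60524445e+00,  3.58878732e-05,
        1.27373847e+00, -3.68970330e-02]), 'joint_vel': array([ 0.00073149, -0.00218529, -0.00349722, -0.0015225 , -0.00143477,
        0.0001888 ]), 'joint_torque': array([ 5.76954335e-04, -5.16707754e+01, -3.68590128e+01, -2.44766204e-05,
        6.29110989e-03, -9.81493606e-07]), 'tool_pos': array([ 0.15428689, -0.6564357 ,  0.23005064]), 'tcp_rot': array([-3.11860271e+00, -3.61464138e-01,  2.06757998e-04]), 'wrist_force': array([-0.14455119,  0.11924504,  0.49202129]), 'torque': array([-0.00105436, -0.0177644 , -0.05176162]), 'grip_force': 0.0, 'width': 1.0013301209061474}
0.0187
```

View pics/top0.png

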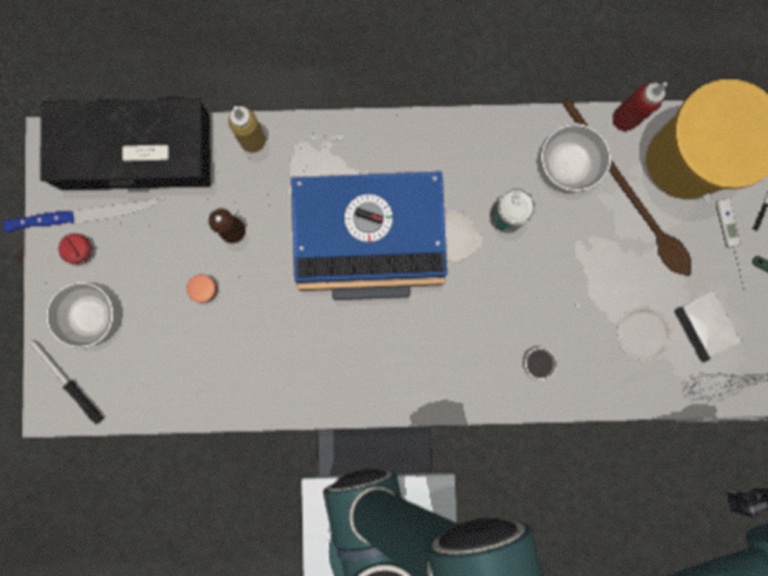

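View pics/scene0.png

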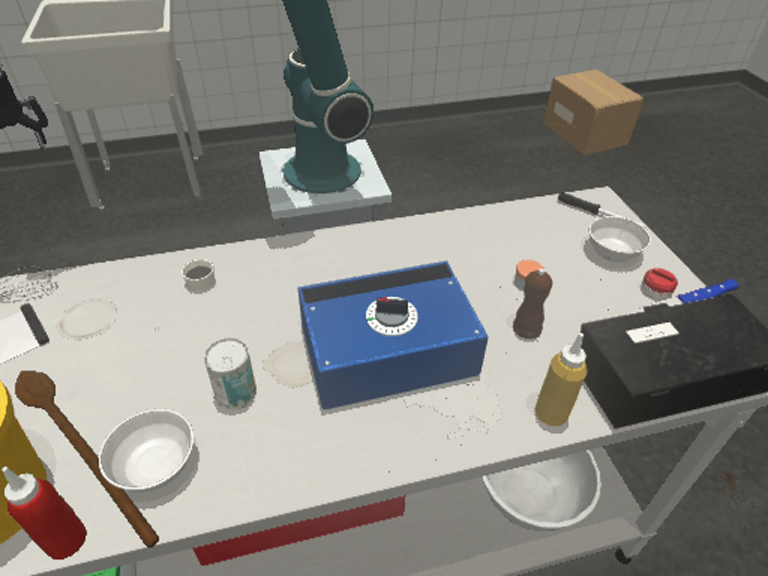

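The top view shows the safe centred at about (369,228), with its dial at (369,217). The pepper ramekin is at (539,363), a copper-lidded tin at (201,289), the mill at (228,225) and the tall tin at (513,210). I'll enlarge the safe and the tin areas.

```bash
cat > h.py <<'E'
from workcell import bot
import numpy as np, cv2
from scipy.spatial.transform import Rotation as R
def world(n,u,v,z):
    c=bot.camera_info(n);K=c["intrinsics"];T=c["extrinsics"]
    d=T[:3,:3]@np.linalg.solve(K,[u,v,1]);o=T[:3,3]
    return o+d*(z-o[2])/d[2]
def pix(n,p):
    c=bot.camera_info(n);q=np.linalg.inv(c["extrinsics"])@[*p,1];q=c["intrinsics"]@q[:3];return q[:2]/q[2]
def st():
    s=bot.read_state();r=R.from_rotvec(s["tcp_rot"]);return s,np.array(s["tool_pos"]),r
def go(x,y,z,yaw=None):
    """tool-axis displacement to a target; yaw = world angle of tool x axis"""
    s,p,r=st();d=r.inv().apply(np.array([x,y,z])-p);m=r.as_matrix();cy=np.arctan2(m[1,0],m[0,0])
    out="p %s yaw %.3f tilt %.3f  d_tool %s"%(p.round(4),cy,np.arccos(-m[2,2]),d.round(4))
    if yaw is not None: # turn about tool z (down) is negative world yaw
        t=-(yaw-cy);t=(t+np.pi)%(2*np.pi)-np.pi;out+=" turn %.3f"%t
    print(out,"q6 %.2f"%s["q"][5])
E
python3 - <<'E'
from h import *
im=bot.read_camera("top")[:,:,::-1]
a=cv2.resize(im[105:205,185:305],(720,600),interpolation=cv2.INTER_CUBIC)
cv2.imwrite("pics/a.png",a)
b=cv2.resize(im[140:220,20:170],(750,400),interpolation=cv2.INTER_CUBIC)
sc=bot.read_camera("scene")[:,:,::-1]
c=cv2.resize(sc[160:210,310:360],(200,200),interpolation=cv2.INTER_CUBIC)
d=cv2.resize(sc[165:215,410:460],(200,200),interpolation=cv2.INTER_CUBIC)
e=cv2.resize(sc[155:205,105:155],(200,200),interpolation=cv2.INTER_CUBIC)
cv2.imwrite("pics/b.png",np.vstack([b,np.hstack([c,d,e,np.zeros((200,150,3),np.uint8)])]))
E
```

```text
(no output)
```

View pics/a.png

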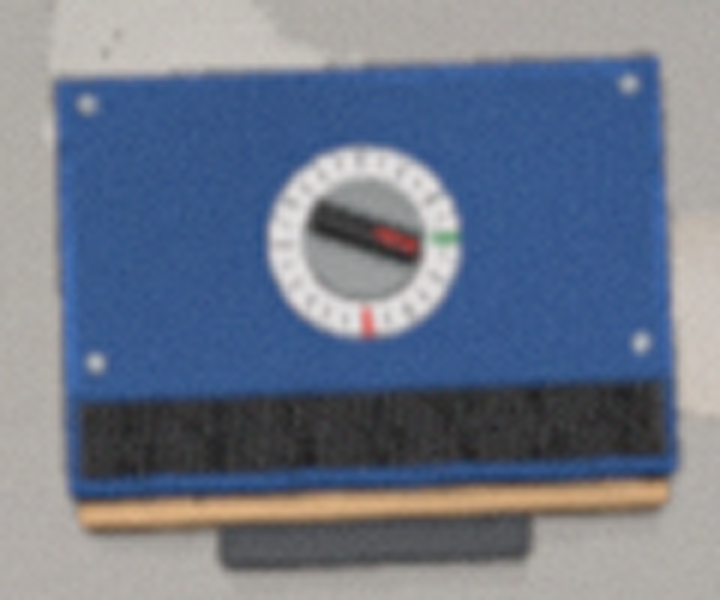

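View pics/b.png

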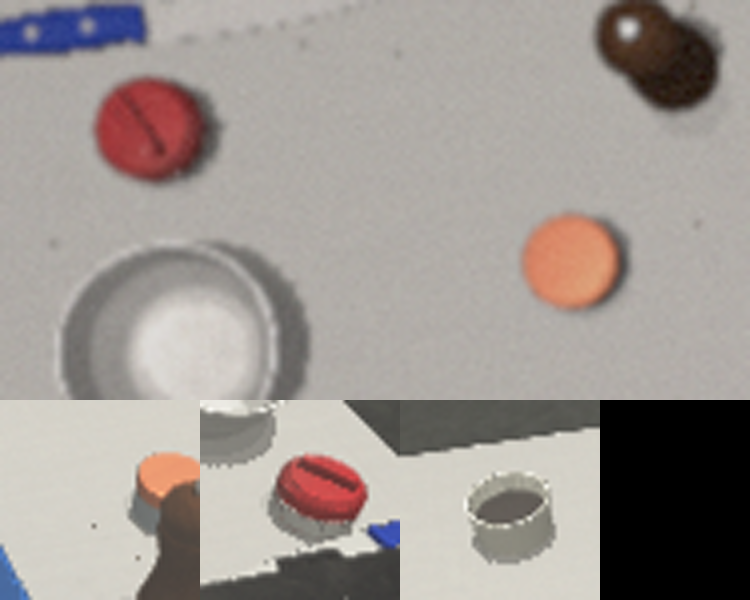

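The safe's top corners are at roughly (57,82), (655,58), (676,472) and (75,497) in crop a. The bar runs from (313,215) to (420,252) and its red pointer end is near the green mark. In crop b the copper tin's lid is at (571,261). The red-topped object is a timer, so I won't touch it. Two items have to go in: the pepper ramekin and the copper tin.

```bash
cat >> h.py <<'E'
A=lambda u,v:(u/6+185-.4,v/6+105-.4)
E
python3 - <<'E'
from h import *
c=[world("top",*A(*p),.11)for p in[(57,82),(655,58),(676,472),(75,497)]]
print(np.round(c,4)); ctr=np.mean(c,0)
w=(c[0]+c[3]-c[1]-c[2])/2;d=(c[0]+c[1]-c[2]-c[3])/2
print("ctr",ctr,"w",np.linalg.norm(w),"d",np.linalg.norm(d),"yaw",np.arctan2(d[1],d[0]),np.arctan2(-w[0],w[1]))
dc=world("top",*A(365,240),.113);print("plate ctr",dc)
e1,e2=[world("top",*A(*p),.15)for p in[(313,214),(421,250)]]
print("bar",e1,e2,(e1+e2)/2,np.linalg.norm(e2-e1),"ptr ang",np.arctan2(*(e2-e1)[1::-1]))
print("red",world("top",*A(368,323),.112),"green",world("top",*A(446,238),.112))
cop=world("top",571/5+20-.4,261/5+140-.4,.044);print("copper",cop)
print("pepper",world("top",539/1.5,363/1.5,.036))
print("mill base",world("top",675/5+20,65/5+140,.05),"tall",world("top",515/1.5,208/1.5,.11))
go(dc[0],dc[1],.25,0)
E
```

```text
[[ 0.76    0.1583  0.11  ]
 [ 0.764  -0.1405  0.11  ]
 [ 0.556  -0.1432  0.11  ]
 [ 0.5519  0.1535  0.11  ]]
ctr [0.65797922 0.00702266 0.11      ] w 0.29780993827187946 d 0.20811307996701311 yaw 0.018075482993785495 0.013489197130713674
plate ctr [0.67552129 0.00699363 0.113     ]
bar [0.68220687 0.03207817 0.15      ] [ 0.66317148 -0.01957368  0.15      ] [0.67268918 0.00625225 0.15      ] 0.05504779336870393 ptr ang -1.9238848299962406
red [0.63411896 0.00668179 0.112     ] green [ 0.6755921  -0.03322348  0.112     ]
copper [0.55011293 0.35544344 0.044     ]
pepper [ 0.37578313 -0.33643494  0.036     ]
mill base [0.66840498 0.28734484 0.05      ] tall [ 0.68587892 -0.28581894  0.11      ]
p [ 0.1543 -0.6566  0.2304] yaw 0.231 tilt 0.001  d_tool [ 0.6592 -0.5268 -0.0188] turn 0.231 q6 -0.04
```

The rows are not in the units I measure in: shifts go in shares of 62.5 mm and turns go in shares of 2 rad. I convert before sending: -0.18 rad / 2 = -0.09.

```bash
echo '{"tx": [0,0,0,0,0],"ty": [0,0,0,0,0],"tz": [0,0,0,0,0],"yaw": [-0.09,-0.09,-0.09,-0.09,-0.09]}' | python3 jog.py 0.6 60
echo '{"tx": [0,0.912,0.912,0.912,0.912],"ty": [0,0.296,0.296,0.296,0.296],"tz": [-0.08,0,0,0,0],"yaw": [-0.0435,0,0,0,0]}' | python3 jog.py
echo '{"tx": [0.912,0.912,0.912,0.912,0.912],"ty": [0.296,0.296,0.296,0.296,0.296],"tz": [0,0,0,0,0],"yaw": [0,0,0,0,0]}' | python3 jog.py
echo '{"tx": [0.912,0.912,0.912,0.912,0.912],"ty": [0.296,0.296,0.296,0.296,0.296],"tz": [0,0,0,0,0],"yaw": [0,0,0,0,0]}' | python3 jog.py
echo '{"tx": [0,0],"ty": [0,0],"tz": [0,0],"yaw": [0,0]}' | python3 jog.py
python3 -c "
from h import *
go(.674,.0067,.131,1.218)"
```

```text
time: 0.82
tool_pos: [0.1544, -0.6569, 0.2309]
tcp_rot: [-2.647, -1.691, -0.0]
wrist_force: [-0.2, 0.7, -0.1]
width: 0.6
grip_force: 0.0
time: 1.45
tool_pos: [0.3035, -0.4671, 0.2361]
tcp_rot: [2.577, 1.796, 0.0]
wrist_force: [0.6, 0.4, 0.2]
width: 0.599
grip_force: 0.0
time: 2.08
tool_pos: [0.4889, -0.2316, 0.2364]
tcp_rot: [2.577, 1.797, 0.0]
wrist_force: [1.4, -0.9, -0.5]
width: 0.602
grip_force: 0.0
time: 2.7
tool_pos: [0.6742, 0.0039, 0.2361]
tcp_rot: [2.577, 1.797, -0.0]
wrist_force: [0.5, -0.6, 0.2]
width: 0.6
grip_force: 0.0
time: 2.95
tool_pos: [0.6728, 0.0021, 0.2356]
tcp_rot: [-2.576, -1.798, 0.003]
wrist_force: [-1.1, -0.5, -0.6]
width: 0.595
grip_force: 0.0
p [0.6728 0.0021 0.2356] yaw 1.219 tilt 0.002  d_tool [ 0.0048 -0.0003  0.1046] turn 0.001 q6 0.32
```

Scaled: 0.04 m is 0.64, 0.035 m is 0.56.

```bash
echo '{"tx": [0.0768,0,0,0],"ty": [0,0,0,0],"tz": [0.64,0.56,0.4736,0],"yaw": [0,0,0,0]}' | python3 jog.py
echo '{"tx": [0,0,0,0,0],"ty": [0,0,0,0,0],"tz": [0,0,0,0,0],"yaw": [0,0,0,0,0]}' | python3 jog.py 0 25
python3 -c "
from h import *
go(.674,.0067,.131,0.0158)"
```

```text
time: 3.45
tool_pos: [0.6715, 0.005, 0.1285]
tcp_rot: [-2.576, -1.792, 0.009]
wrist_force: [-0.4, -0.1, 0.4]
width: 0.599
grip_force: 0.0
time: 4.08
tool_pos: [0.6736, 0.007, 0.1343]
tcp_rot: [-2.576, -1.796, 0.003]
wrist_force: [-8.1, 1.5, 7.3]
width: 0.156
grip_force: 27.2
p [0.6736 0.007  0.1343] yaw 1.218 tilt 0.002  d_tool [-0.0001  0.0005  0.0033] turn 1.202 q6 0.33
```

Scaled: -0.004 m is -0.064, 0.12 rad / 2 = 0.06.

```bash
echo '{"tx": [0,0,0,0,0],"ty": [0,0,0,0,0],"tz": [-0.064,0,0,0,0],"yaw": [0.05,0.06,0.06,0.06,0.06]}' | python3 jog.py
echo '{"tx": [0,0,0,0,0],"ty": [0,0,0,0,0],"tz": [0,0,0,0,0],"yaw": [0.06,0.06,0.06,0.06,0.06]}' | python3 jog.py
echo '{"tx": [0,0,0,0],"ty": [0,0,0,0],"tz": [0,0,0,0],"yaw": [0.01,0,0,0]}' | python3 jog.py
python3 -c "
from h import *
go(.674,.0067,.131,0.0158)"
```

```text
time: 4.7
tool_pos: [0.6738, 0.0067, 0.1344]
tcp_rot: [-2.984, -0.979, 0.004]
wrist_force: [0.3, -0.6, -8.7]
width: 0.155
grip_force: 26.1
time: 5.32
tool_pos: [0.6739, 0.0064, 0.1344]
tcp_rot: [3.141, 0.054, -0.004]
wrist_force: [0.1, -1.2, -8.9]
width: 0.159
grip_force: 26.1
time: 5.82
tool_pos: [0.6739, 0.0064, 0.1345]
tcp_rot: [3.141, 0.029, -0.004]
wrist_force: [-0.7, -2.2, -13.5]
width: 0.158
grip_force: 25.4
p [0.6739 0.0064 0.1345] yaw 0.018 tilt 0.003  d_tool [ 0.0001 -0.0003  0.0035] turn 0.003 q6 1.53
```

Scaled: -0.04 m is -0.64, -0.03 m is -0.48.

```bash
echo '{"tx": [0,0,0],"ty": [0,0,0],"tz": [0,0,0],"yaw": [0,0,0]}' | python3 jog.py 0.6
echo '{"tx": [0,0,-0.48,-0.48,-0.48],"ty": [0,0,0,0,0],"tz": [-0.64,-0.64,0,0,0],"yaw": [0,0,0,0,0]}' | python3 jog.py
echo '{"tx": [0,0,0],"ty": [0,0,0],"tz": [0,0,0],"yaw": [0,0,0]}' | python3 jog.py 0 60
python3 - <<'E'
from h import *
g=np.mean([world("top",*A(*p),.107) for p in [(80,403),(83,480),(663,380),(666,457)]],0);print("groove",g)
yaw=.0158;c=np.array([.658,.007])
ax=np.array([np.cos(yaw),np.sin(yaw)]);ay=np.array([-ax[1],ax[0]])
print("safe-frame x",(g[:2]-c)@ax,(g[:2]-c)@ay)
for k in(-112,-56,0,56,112):print(k,g[:2]+ay*k/1000)
go(g[0],g[1],.12,yaw)
im=bot.read_camera("top")[:,:,::-1];cv2.imwrite("pics/d.png",cv2.resize(im[105:205,185:305],(720,600),interpolation=cv2.INTER_CUBIC))
sc=bot.read_camera("scene")[:,:,::-1];cv2.imwrite("pics/d2.png",cv2.resize(sc[170:250,200:320],(720,480),interpolation=cv2.INTER_CUBIC))
E
```

```text
time: 6.2
tool_pos: [0.6768, 0.0069, 0.1382]
tcp_rot: [-3.141, -0.028, -0.007]
wrist_force: [-0.5, 0.7, 0.3]
width: 0.602
grip_force: 0.0
time: 6.82
tool_pos: [0.5848, 0.0052, 0.2171]
tcp_rot: [-3.141, -0.028, -0.004]
wrist_force: [-0.2, -0.5, 1.1]
width: 0.602
grip_force: 0.0
time: 7.2
tool_pos: [0.5862, 0.0051, 0.2161]
tcp_rot: [-3.141, -0.028, -0.002]
wrist_force: [0.2, 0.8, -1.2]
width: 0.0
grip_force: 0.0
groove [0.58138361 0.00557992 0.107     ]
safe-frame x -0.07662926383013557 -0.00020941245957362817
-112 [ 0.58315314 -0.1064061 ]
-56 [ 0.58226837 -0.05041309]
0 [0.58138361 0.00557992]
56 [0.58049885 0.06157293]
112 [0.57961408 0.11756594]
p [0.5862 0.0051 0.2161] yaw 0.018 tilt 0.001  d_tool [-0.0049 -0.0006  0.0961] turn 0.002 q6 1.52
```

View pics/d2.png

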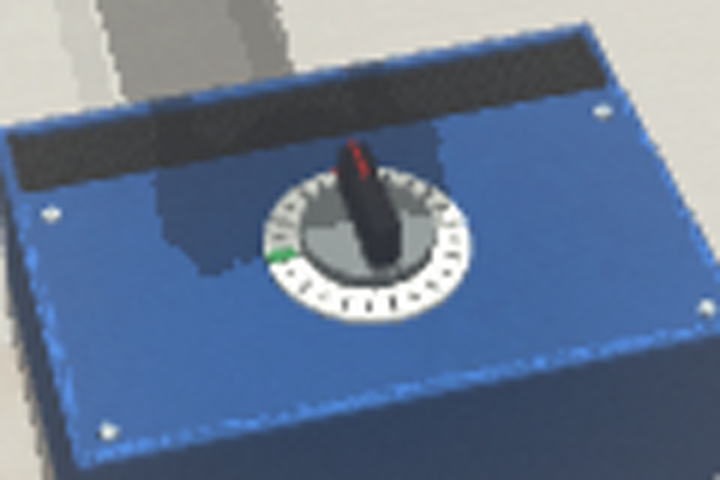

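The red pointer now points to the safe's front, at about (352,150) in the crop. I'll check the bar angle numerically before going on.

```bash
python3 - <<'E'
from h import *
S=lambda u,v:(u/6+200-.4,v/6+170-.4)
f=world("scene",*S(352,145),.15)
for q in[(378,212),(380,222),(376,205)]:
    r=world("scene",*S(*q),.15);print(f,r,np.linalg.norm(f-r),"dial",np.arctan2(*(f-r)[1::-1])+np.pi-.016)
# predicted pixels of bar ends for dial 0
for s in(-.028,.028):
    p=pix("scene",[.674+s,.0067+.016*s,.15]);print((p+.4-[200,170])*6)
im=bot.read_camera("top")
for s in(-.028,.028):print(pix("top",[.674+s,.0067+.016*s,.15]))
E
```

```text
[0.64607121 0.00614379 0.15      ] [0.68912614 0.00605932 0.15      ] 0.043055013078053345 dial 6.265223511266633
[0.64607121 0.00614379 0.15      ] [0.69514028 0.00525234 0.15      ] 0.04907716475902762 dial 6.249020115072154
[0.64607121 0.00614379 0.15      ] [0.68482182 0.00637297 0.15      ] 0.03875128614170692 dial -0.010085780162051514
[352.18970647 144.85247504]
[388.5563112  232.38343686]
[246.02543884 152.37637718]
[245.16681208 133.30054441]
```

Scaled: 0.05 m is 0.8, 0.046 m is 0.736.

```bash
echo '{"tx": [-0.08,0,0,0,0],"ty": [0,0,0,0,0],"tz": [0.8,0.736,0.16,0.24,0],"yaw": [0,0,0,0,0]}' | python3 jog.py
```

```text
time: 7.98
tool_pos: [0.5823, 0.0049, 0.0981]
tcp_rot: [3.141, 0.028, 0.006]
wrist_force: [-1.3, 1.3, 5.1]
width: 0.001
grip_force: 3.1
```

The dial is at zero, within 0.02 rad. The middle of the groove is hard floor at z=0.098, so I'll feel towards the +y side.

```bash
echo '{"tx": [0,0,0,0,0],"ty": [-0.224,-0.224,-0.224,-0.224,0],"tz": [0,0,0,0,0],"yaw": [0,0,0,0,0]}' | python3 jog.py
```

```text
time: 8.6
tool_pos: [0.5821, 0.0624, 0.098]
tcp_rot: [-3.14, -0.029, -0.01]
wrist_force: [-0.4, 1.0, 6.3]
width: 0.0
grip_force: 3.1
```

Scaled: -0.014 m is -0.224.

```bash
echo '{"tx": [0,0,0,0,0],"ty": [-0.224,-0.224,-0.224,-0.224,0],"tz": [0,0,0,0,0],"yaw": [0,0,0,0,0]}' | python3 jog.py
```

```text
time: 9.22
tool_pos: [0.5779, 0.1183, 0.0947]
tcp_rot: [-3.141, -0.03, -0.0]
wrist_force: [-0.8, 0.4, -0.4]
width: 0.001
grip_force: 0.0
```

At +112 mm the fingers drop freely, so that's the recess. Now to press the catch.

Scaled: 0.008 m is 0.128, 0.006 m is 0.096.

```bash
echo '{"tx": [0,0,0,0,0],"ty": [0,0,0,0,0],"tz": [0.128,0.128,0.096,0,0],"yaw": [0,0,0,0,0]}' | python3 jog.py
echo '{"tx": [0,0],"ty": [0,0],"tz": [0,0],"yaw": [0,0]}' | python3 jog.py
echo '{"tx": [0,0,0,-0.96,-0.96],"ty": [0,0,0,0,0],"tz": [-0.48,-0.8,-0.8,0,0],"yaw": [0,0,0,0,0]}' | python3 jog.py
python3 - <<'E'
from h import *
im=bot.read_camera("top")[:,:,::-1];cv2.imwrite("pics/e.png",cv2.resize(im[125:225,185:305],(720,600),interpolation=cv2.INTER_CUBIC))
E
```

```text
time: 9.85
tool_pos: [0.5783, 0.1169, 0.0739]
tcp_rot: [-3.141, -0.027, -0.0]
wrist_force: [-4.0, 0.6, 11.0]
width: -0.003
grip_force: 5.6
time: 10.1
tool_pos: [0.5783, 0.1169, 0.074]
tcp_rot: [-3.141, -0.027, -0.0]
wrist_force: [-3.4, 0.7, 10.6]
width: -0.001
grip_force: 5.6
time: 10.72
tool_pos: [0.4573, 0.1144, 0.2028]
tcp_rot: [-3.141, -0.026, -0.001]
wrist_force: [-0.4, -0.2, 0.1]
width: 0.002
grip_force: 0.0
```

View pics/e.png

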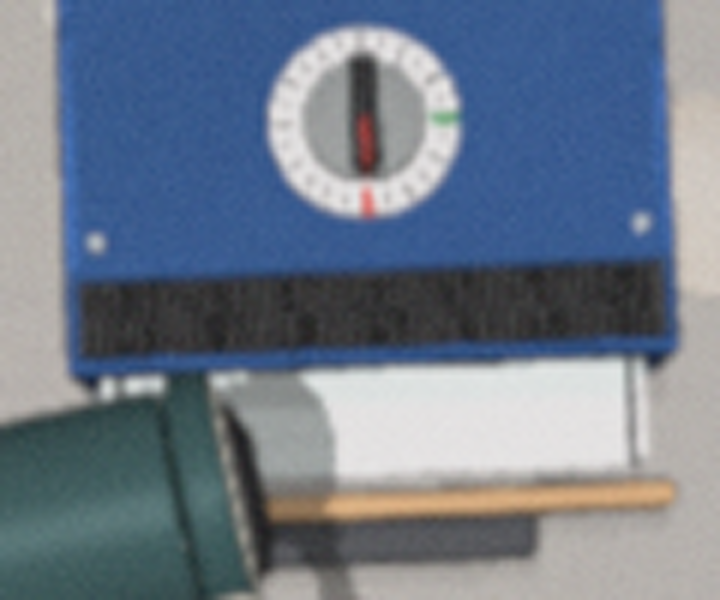

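The drawer has sprung out. In this crop the board's top edge runs at about v≈493 at u=600, and the gap behind it is clear from u 340 to 620. The dial is still at zero.

```bash
python3 - <<'E'
from h import *
B=lambda u,v:(u/6+185-.4,v/6+125-.4)
for q in[(600,483),(600,507),(350,492),(350,516),(672,490),(600,495)]:print(q,world("top",*B(*q),.074))
print("safe front",world("top",*B(375,361),.11))
go(.530,.0,.20,.0158)
E
```

```text
(600, 483) [ 0.49422574 -0.10653807  0.074     ]
(600, 507) [ 0.48212502 -0.10611321  0.074     ]
(350, 492) [0.49324622 0.01959853 0.074     ]
(350, 516) [0.48115349 0.01993724 0.074     ]
(672, 490) [ 0.4896689  -0.14271395  0.074     ]
(600, 495) [ 0.48817332 -0.10632557  0.074     ]
safe front [0.55567921 0.00545417 0.11      ]
p [0.4467 0.1134 0.1989] yaw 0.017 tilt 0.013  d_tool [ 0.0813  0.1149 -0.002 ] turn 0.002 q6 1.75
```

Scaled: 0.038 m is 0.608, 0.026 m is 0.416.

```bash
echo '{"tx": [0.4,0.4,0.416,0,0],"ty": [0.608,0.608,0.608,0,0],"tz": [0,0,0,0,0],"yaw": [0,0,0,0,0]}' | python3 jog.py 0
python3 -c "
from h import *
go(.524,.0,.05,.0158)"
```

```text
time: 11.4
tool_pos: [0.5353, 0.002, 0.2016]
tcp_rot: [-3.141, -0.026, 0.004]
wrist_force: [0.4, 0.3, 0.1]
width: 0.0
grip_force: 0.0
p [0.5353 0.002  0.2016] yaw 0.017 tilt 0.002  d_tool [-0.011   0.0019  0.1516] turn 0.001 q6 1.51
```

Scaled: 0.05 m is 0.8, -0.011 m is -0.176.

```bash
echo '{"tx": [-0.176,0,0,0,0],"ty": [0.032,0,0,0,0],"tz": [0.8,0.8,0.8,0,0],"yaw": [0,0,0,0,0]}' | python3 jog.py
echo '{"tx": [-0.352,-0.352,-0.352,-0.352,-0.352],"ty": [0,0,0,0,0],"tz": [0,0,0,0,0],"yaw": [0,0,0,0,0]}' | python3 jog.py
echo '{"tx": [0,0],"ty": [0,0],"tz": [0,0],"yaw": [0,0]}' | python3 jog.py
```

```text
time: 12.02
tool_pos: [0.5258, 0.0006, 0.0541]
tcp_rot: [3.141, 0.029, 0.002]
wrist_force: [0.4, 0.1, 1.2]
width: 0.003
grip_force: 0.0
time: 12.65
tool_pos: [0.419, -0.0016, 0.0566]
tcp_rot: [-3.141, -0.028, -0.016]
wrist_force: [2.6, 2.6, 2.6]
width: -0.001
grip_force: 1.5
time: 12.9
tool_pos: [0.4173, -0.002, 0.0546]
tcp_rot: [3.141, 0.028, 0.007]
wrist_force: [-0.2, -0.2, -0.2]
width: 0.002
grip_force: 0.0
```

Scaled: 0.055 m is 0.88, -0.05 m is -0.8.

```bash
echo '{"tx": [0.16,0,0,0,0],"ty": [0,0,0.88,0.88,0.88],"tz": [-0.8,-0.8,-0.48,0,0],"yaw": [0,0,0,0,0]}' | python3 jog.py 1.0
python3 - <<'E'
from h import *
im=bot.read_camera("top")[:,:,::-1];cv2.imwrite("pics/f.png",cv2.resize(im[115:265,100:300],(800,600),interpolation=cv2.INTER_CUBIC)[:, :])
cv2.imwrite("pics/g.png",cv2.resize(im[115:265,180:380],(800,600),interpolation=cv2.INTER_CUBIC))
go(.376,-.336,.15,.0158)
E
```

```text
time: 13.52
tool_pos: [0.4297, -0.1688, 0.1845]
tcp_rot: [3.14, 0.029, 0.005]
wrist_force: [0.3, 0.3, -0.6]
width: 0.997
grip_force: 0.0
p [ 0.4297 -0.1749  0.1845] yaw 0.016 tilt 0.008  d_tool [-0.0564  0.1599  0.0354] turn 0.000 q6 1.12
```

View pics/g.png

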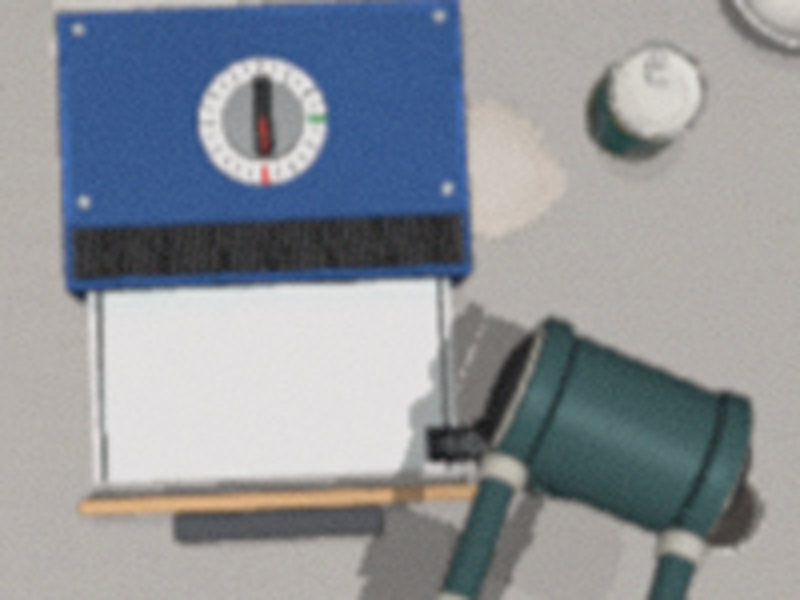

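The drawer is out and empty. Its board edge runs from (80,507) to (475,492), and the inside from about (105,290) to (440,480). The ramekin is mostly hidden behind the arm at about (735,515). I'll get its position more precisely from the dark filling in both views.

```bash
python3 - <<'E'
from h import *
t=cv2.imread("pics/top0.png");g=cv2.cvtColor(t,6)[335:392,510:570]
m=(g<90).astype(np.uint8);n,l,s,c=cv2.connectedComponentsWithStats(m);i=1+s[1:,4].argmax();print(s[i],c[i])
p=((c[i]+[510,335])+.5)/1.5-.5;print("top",world("top",*p,.034))
sc=bot.read_camera("scene")
for nm,t in(("old",cv2.resize(cv2.imread("pics/scene0.png"),(512,384),interpolation=cv2.INTER_AREA)),("now",sc[:,:,::-1])):
    g=cv2.cvtColor(t,6)[165:205,112:152];print(nm,g.min())
    m=(g<110).astype(np.uint8);n,l,s,c=cv2.connectedComponentsWithStats(m);i=1+s[1:,4].argmax();print(s[i],c[i],world("scene",*(c[i]+[112,165]),.034))
B=lambda u,v:(u/4+180-.4,v/4+115-.4)
for q in[(80,507),(475,492),(278,500)]:print("board",world("top",*B(*q),.074))
for q in[(105,480),(105,290),(440,280)]:print("in",world("top",*B(*q),.014))
E
```

```text
[ 18  15  25  27 522] [29.8045977  28.23371648]
top [ 0.37573036 -0.33805243  0.034     ]
old 81
[12 13 16  8 89] [19.65168539 16.37078652] [ 0.38015126 -0.3407367   0.034     ]
now 87
[12 13 17  8 94] [19.85106383 16.39361702] [ 0.38041421 -0.34011902  0.034     ]
board [0.39245371 0.15267726 0.074     ]
board [ 0.3952025  -0.14447557  0.074     ]
board [0.39344242 0.00384443 0.074     ]
in [0.41195872 0.13812994 0.014     ]
in [0.56129644 0.13488998 0.014     ]
in [ 0.56179816 -0.12976583  0.014     ]
```

Scaled: 0.054 m is 0.864, 0.02 m is 0.32.

```bash
echo '{"tx": [-0.288,-0.288,-0.288,0,0],"ty": [0.864,0.864,0.864,0,0],"tz": [0.16,0.16,0.16,0.32,0],"yaw": [0,0,0,0,0]}' | python3 jog.py 1.0 40
python3 -c "
from h import *
go(.377,-.3385,.005,.0158)"
```

```text
time: 14.25
tool_pos: [0.3761, -0.329, 0.1311]
tcp_rot: [-3.138, -0.026, 0.004]
wrist_force: [-0.1, 0.1, 1.1]
width: 1.001
grip_force: 0.0
p [ 0.3761 -0.329   0.1311] yaw 0.017 tilt 0.004  d_tool [0.001  0.0099 0.1261] turn 0.001 q6 0.79
```

Scaled: 0.03 m is 0.48, 0.01 m is 0.16.

```bash
echo '{"tx": [0.016,0,0,0],"ty": [0.16,0,0,0],"tz": [0.48,0.48,0,0],"yaw": [0,0,0,0]}' | python3 jog.py
python3 -c "
from h import *
go(.377,-.3385,.006,.0158)"
```

```text
time: 14.75
tool_pos: [0.3793, -0.3397, 0.074]
tcp_rot: [3.14, 0.03, 0.002]
wrist_force: [0.4, -0.1, 0.6]
width: 1.001
grip_force: 0.0
p [ 0.3793 -0.3397  0.074 ] yaw 0.019 tilt 0.002  d_tool [-0.0023 -0.0013  0.068 ] turn 0.003 q6 0.77
```

Scaled: 0.03 m is 0.48, 0.02 m is 0.32.

```bash
echo '{"tx": [-0.032,0,0,0],"ty": [-0.016,0,0,0],"tz": [0.48,0.32,0.256,0],"yaw": [0,0,0,0]}' | python3 jog.py
echo '{"tx": [0,0,0,0],"ty": [0,0,0,0],"tz": [0,0,0,0],"yaw": [0,0,0,0]}' | python3 jog.py 0 40
echo '{"tx": [0,0,0,0,0],"ty": [0,0,0,0,0],"tz": [-0.48,-0.64,-0.64,0,0],"yaw": [0,0,0,0,0]}' | python3 jog.py
python3 -c "
from h import *
go(.472,-.062,.14,.0158)"
```

```text
time: 15.25
tool_pos: [0.376, -0.3383, 0.0065]
tcp_rot: [-3.141, -0.028, 0.001]
wrist_force: [-0.9, -1.1, 0.3]
width: 0.999
grip_force: 0.0
time: 15.75
tool_pos: [0.3771, -0.3396, 0.0085]
tcp_rot: [3.14, 0.028, 0.003]
wrist_force: [-0.9, 0.8, 5.6]
width: 0.742
grip_force: 43.0
time: 16.38
tool_pos: [0.3758, -0.3383, 0.1165]
tcp_rot: [-3.141, -0.028, -0.0]
wrist_force: [-1.0, 0.9, -1.6]
width: 0.743
grip_force: 44.6
p [ 0.3758 -0.3383  0.1165] yaw 0.018 tilt 0.000  d_tool [ 0.1011 -0.2746 -0.0235] turn 0.002 q6 0.77
```

Scaled: -0.05 m is -0.8, -0.045 m is -0.72.

```bash
echo '{"tx": [0.32,0.32,0.32,0.32,0.32],"ty": [-0.72,-0.8,-0.8,-0.8,-0.8],"tz": [-0.32,0,0,0,0],"yaw": [0,0,0,0,0]}' | python3 jog.py
echo '{"tx": [0.016,0,0],"ty": [-0.48,0,0],"tz": [0,0,0],"yaw": [0,0,0]}' | python3 jog.py
python3 -c "
from h import *
go(.472,-.062,.0235,.0158)"
```

```text
time: 17.0
tool_pos: [0.4705, -0.0899, 0.1346]
tcp_rot: [-3.141, -0.028, 0.005]
wrist_force: [1.1, 0.3, -2.0]
width: 0.744
grip_force: 44.7
time: 17.38
tool_pos: [0.4712, -0.062, 0.1352]
tcp_rot: [3.141, 0.029, -0.004]
wrist_force: [-0.1, -0.1, -1.3]
width: 0.746
grip_force: 44.8
p [ 0.4712 -0.062   0.1352] yaw 0.018 tilt 0.003  d_tool [0.0011 0.     0.1117] turn 0.003 q6 1.37
```

Scaled: 0.04 m is 0.64, 0.022 m is 0.352.

```bash
echo '{"tx": [0,0,0,0,0],"ty": [0,0,0,0,0],"tz": [0.64,0.64,0.352,0.128,0],"yaw": [0,0,0,0,0]}' | python3 jog.py
echo '{"tx": [0,0,0],"ty": [0,0,0],"tz": [0.016,0,0],"yaw": [0,0,0]}' | python3 jog.py
```

```text
time: 18.0
tool_pos: [0.4718, -0.0625, 0.0263]
tcp_rot: [-3.141, -0.026, 0.002]
wrist_force: [0.9, -0.1, -0.5]
width: 0.75
grip_force: 44.8
time: 18.38
tool_pos: [0.4728, -0.0619, 0.0264]
tcp_rot: [3.141, 0.028, 0.002]
wrist_force: [-0.2, 0.4, -1.7]
width: 0.745
grip_force: 44.8
```

Scaled: 0.002 m is 0.032.

```bash
echo '{"tx": [0,0,0,0],"ty": [0,0,0,0],"tz": [0.032,0.032,0,0],"yaw": [0,0,0,0]}' | python3 jog.py
echo '{"tx": [0,0,0],"ty": [0,0,0],"tz": [0,0,0],"yaw": [0,0,0]}' | python3 jog.py 1.0
echo '{"tx": [0,0,0,0,0],"ty": [0,0,0,0,-0.48],"tz": [-0.48,-0.64,-0.8,-0.48,0],"yaw": [0,0,0,0,0]}' | python3 jog.py
python3 - <<'E'
from h import *
im=bot.read_camera("top")[:,:,::-1];cv2.imwrite("pics/i.png",cv2.resize(im[125:275,110:310],(800,600),interpolation=cv2.INTER_CUBIC))
go(.551,.355,.2,.0158)
E
```

```text
time: 18.88
tool_pos: [0.4733, -0.0618, 0.0225]
tcp_rot: [3.141, 0.028, 0.003]
wrist_force: [0.6, 1.4, 5.0]
width: 0.745
grip_force: 45.2
time: 19.25
tool_pos: [0.4717, -0.0618, 0.0212]
tcp_rot: [-3.141, -0.028, 0.001]
wrist_force: [-0.6, -0.8, -0.7]
width: 0.998
grip_force: 0.0
time: 19.88
tool_pos: [0.4743, -0.033, 0.1753]
tcp_rot: [3.14, 0.024, 0.011]
wrist_force: [-0.0, 0.9, -1.1]
width: 0.997
grip_force: 0.0
p [ 0.4726 -0.0293  0.1734] yaw 0.016 tilt 0.004  d_tool [ 0.0848 -0.383  -0.0254] turn 0.000 q6 1.44
```

View pics/i.png

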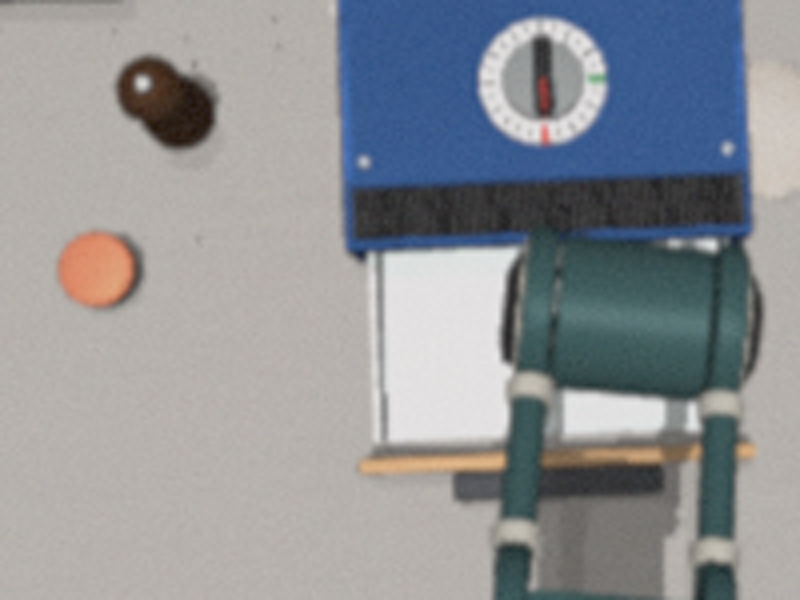

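The copper tin hasn't moved: its lid is at (97,269), or world (0.550,0.355). The mill is at (180,105). Next I'll fetch the tin.

```bash
echo '{"tx": [0.192,0.192,0.192,0.192,0.192],"ty": [-0.88,-0.88,-0.88,-0.88,-0.88],"tz": [0,0,0,0,0],"yaw": [0,0,0,0,0]}' | python3 jog.py 1.0
echo '{"tx": [0.192,0,0,0,0],"ty": [-0.88,-0.848,0,0,0],"tz": [0,0,0.64,0,0],"yaw": [0,0,0,0,0]}' | python3 jog.py
python3 -c "
from h import *
go(.550,.3554,.008,.0158)"
```

```text
time: 20.55
tool_pos: [0.5266, 0.2457, 0.171]
tcp_rot: [3.141, 0.029, -0.001]
wrist_force: [0.6, -0.5, 0.8]
width: 1.001
grip_force: 0.0
time: 21.18
tool_pos: [0.5368, 0.3517, 0.1316]
tcp_rot: [3.141, 0.027, -0.001]
wrist_force: [0.2, 0.3, 0.4]
width: 1.005
grip_force: 0.0
p [0.5368 0.3517 0.1316] yaw 0.017 tilt 0.001  d_tool [ 0.0134 -0.0036  0.1236] turn 0.001 q6 2.09
```

Scaled: 0.03 m is 0.48, 0.0134 m is 0.2144.

```bash
echo '{"tx": [0.2144,0,0,0,0],"ty": [-0.0576,0,0,0,0],"tz": [0.48,0.48,0.48,0.48,0],"yaw": [0,0,0,0,0]}' | python3 jog.py
echo '{"tx": [0,0,0,0,0],"ty": [0,0,0,0,0],"tz": [0,0,0,0,0],"yaw": [0,0,0,0,0]}' | python3 jog.py 0 40
echo '{"tx": [0,0,0,0,0],"ty": [0,0,0,0,0],"tz": [-0.48,-0.64,-0.8,-0.32,0],"yaw": [0,0,0,0,0]}' | python3 jog.py
python3 -c "
from h import *
go(.472,.07,.14,.0158)"
```

```text
time: 21.8
tool_pos: [0.5492, 0.3545, 0.0105]
tcp_rot: [3.14, 0.026, -0.005]
wrist_force: [-0.0, 0.1, 0.6]
width: 1.003
grip_force: 0.0
time: 22.42
tool_pos: [0.5523, 0.3572, 0.0148]
tcp_rot: [-3.139, -0.028, -0.007]
wrist_force: [-0.9, -1.4, 6.3]
width: 0.675
grip_force: 43.4
time: 23.05
tool_pos: [0.5513, 0.357, 0.1537]
tcp_rot: [-3.139, -0.028, -0.006]
wrist_force: [0.3, 0.6, -0.6]
width: 0.677
grip_force: 43.5
p [0.5513 0.357  0.1537] yaw 0.018 tilt 0.004  d_tool [-0.0844  0.2855  0.0128] turn 0.002 q6 2.09
```

Scaled: 0.05 m is 0.8, -0.017 m is -0.272.

```bash
echo '{"tx": [-0.272,-0.272,-0.272,-0.272,-0.264],"ty": [0.8,0.8,0.8,0.8,0.8],"tz": [0,0,0,0,0],"yaw": [0,0,0,0,0]}' | python3 jog.py
echo '{"tx": [0,0,0,0],"ty": [0.56,0,0,0],"tz": [0,0.32,0,0],"yaw": [0,0,0,0]}' | python3 jog.py
python3 -c "
from h import *
go(.472,.07,.0285,.0158)"
```

```text
time: 23.68
tool_pos: [0.4674, 0.103, 0.1486]
tcp_rot: [3.141, 0.029, -0.007]
wrist_force: [1.3, -0.6, -1.2]
width: 0.671
grip_force: 43.6
time: 24.18
tool_pos: [0.4698, 0.0699, 0.1304]
tcp_rot: [3.141, 0.029, -0.004]
wrist_force: [-0.5, -0.3, -1.1]
width: 0.672
grip_force: 43.6
p [0.4698 0.0699 0.1304] yaw 0.018 tilt 0.003  d_tool [ 0.0025 -0.      0.1019] turn 0.002 q6 1.65
```

Scaled: 0.04 m is 0.64, 0.017 m is 0.272.

```bash
echo '{"tx": [0.032,0,0,0,0],"ty": [0,0,0,0,0],"tz": [0.64,0.64,0.272,0,0],"yaw": [0,0,0,0,0]}' | python3 jog.py
echo '{"tx": [0,0,0,0],"ty": [0,0,0,0],"tz": [0.032,0.032,0,0],"yaw": [0,0,0,0]}' | python3 jog.py
```

```text
time: 24.8
tool_pos: [0.4742, 0.0701, 0.0361]
tcp_rot: [-3.141, -0.029, -0.004]
wrist_force: [0.0, -1.1, -1.2]
width: 0.67
grip_force: 43.6
time: 25.3
tool_pos: [0.4728, 0.0698, 0.0308]
tcp_rot: [-3.141, -0.028, -0.0]
wrist_force: [-0.4, -0.8, -1.5]
width: 0.67
grip_force: 43.6
```

Scaled: 0.002 m is 0.032.

```bash
echo '{"tx": [0,0,0,0],"ty": [0,0,0,0],"tz": [0.032,0.032,0,0],"yaw": [0,0,0,0]}' | python3 jog.py
```

```text
time: 25.8
tool_pos: [0.4755, 0.0698, 0.0287]
tcp_rot: [-3.141, -0.028, -0.008]
wrist_force: [-0.1, -1.2, 8.2]
width: 0.672
grip_force: 44.4
```

Scaled: -0.06 m is -0.96, -0.05 m is -0.8.

```bash
echo '{"tx": [0,0,0],"ty": [0,0,0],"tz": [0,0,0],"yaw": [0,0,0]}' | python3 jog.py 1.0
echo '{"tx": [0,0,0,0,0],"ty": [0,0,0,0,-0.8],"tz": [-0.48,-0.64,-0.8,-0.48,0],"yaw": [0,0,0,0,0]}' | python3 jog.py
echo '{"tx": [0,0,0,0],"ty": [-0.96,-0.96,-0.96,0],"tz": [0,0,0,0],"yaw": [0,0,0,0]}' | python3 jog.py 0
python3 - <<'E'
from h import *
im=bot.read_camera("top")[:,:,::-1];cv2.imwrite("pics/j.png",cv2.resize(im[125:275,150:350],(800,600),interpolation=cv2.INTER_CUBIC))
go(.366,.106,.15,.0158)
E
```

```text
time: 26.18
tool_pos: [0.4722, 0.0698, 0.0262]
tcp_rot: [3.141, 0.028, -0.001]
wrist_force: [-0.9, 0.4, -0.2]
width: 1.004
grip_force: 0.0
time: 26.8
tool_pos: [0.4746, 0.1187, 0.1802]
tcp_rot: [-3.141, -0.021, -0.011]
wrist_force: [0.7, 0.2, -0.8]
width: 0.998
grip_force: 0.0
time: 27.3
tool_pos: [0.468, 0.3035, 0.1763]
tcp_rot: [-3.141, -0.036, 0.0]
wrist_force: [-0.9, -0.5, -0.2]
width: 0.144
grip_force: 0.0
p [0.4679 0.3013 0.176 ] yaw 0.022 tilt 0.001  d_tool [-0.1061  0.193   0.0262] turn 0.006 q6 2.08
```

View pics/j.png

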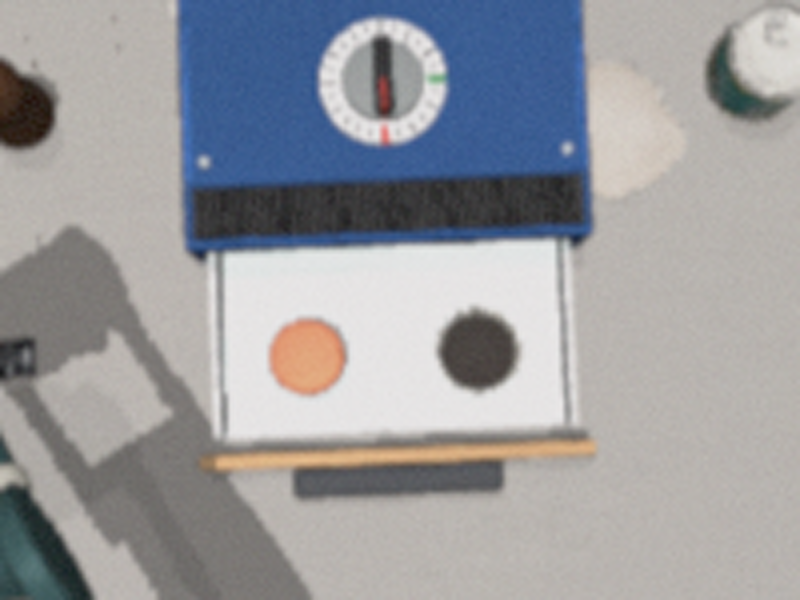

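Both items stand in the drawer, the tin at (308,356) and the ramekin at (478,350), and the dial is still at zero. The rail's front face is too close to the base to reach with the drawer fully out. I'll push on the board beside the rail first.

The rows are not in the units I measure in: shifts go in shares of 62.5 mm and turns go in shares of 2 rad. I convert before sending: 0.049 m is 0.784, 0.048 m is 0.768.

```bash
echo '{"tx": [-0.432,-0.432,-0.432,-0.416,0],"ty": [0.784,0.768,0.768,0.768,0],"tz": [0,0.096,0.32,0,0],"yaw": [0,0,0,0,0]}' | python3 jog.py 0
echo '{"tx": [0,0],"ty": [0,0],"tz": [0,0],"yaw": [0,0]}' | python3 jog.py
python3 -c "
from h import *
go(.366,.106,.052,.0158)"
```

```text
time: 27.98
tool_pos: [0.362, 0.1012, 0.1491]
tcp_rot: [3.14, 0.019, -0.004]
wrist_force: [0.3, 0.2, 0.3]
width: 0.0
grip_force: 0.0
time: 28.22
tool_pos: [0.3659, 0.1053, 0.1511]
tcp_rot: [-3.141, -0.028, -0.002]
wrist_force: [-0.1, -0.3, 0.3]
width: -0.002
grip_force: 0.0
p [0.3659 0.1053 0.1511] yaw 0.018 tilt 0.001  d_tool [-0.     -0.0007  0.0991] turn 0.002 q6 1.77
```

Scaled: 0.04 m is 0.64, 0.019 m is 0.304.

```bash
echo '{"tx": [0,0,0,0],"ty": [-0.016,0,0,0],"tz": [0.64,0.64,0.304,0],"yaw": [0,0,0,0]}' | python3 jog.py 0
echo '{"tx": [0.16,0.24,0.24,0.24,0.16],"ty": [0,0,0,0,0],"tz": [0,0,0,0,0],"yaw": [0,0,0,0,0]}' | python3 jog.py
echo '{"tx": [0,0],"ty": [0,0],"tz": [0,0],"yaw": [0,0]}' | python3 jog.py
```

```text
time: 28.72
tool_pos: [0.3638, 0.1063, 0.0501]
tcp_rot: [3.141, 0.031, -0.007]
wrist_force: [0.3, 0.1, 1.1]
width: -0.001
grip_force: 0.0
time: 29.35
tool_pos: [0.4322, 0.107, 0.0522]
tcp_rot: [-3.141, -0.028, -0.003]
wrist_force: [-2.3, 0.6, 1.6]
width: 0.001
grip_force: 0.9
time: 29.6
tool_pos: [0.4302, 0.1069, 0.0516]
tcp_rot: [3.141, 0.028, 0.0]
wrist_force: [-0.5, 0.4, 0.2]
width: -0.0
grip_force: 0.0
```

Scaled: 0.05 m is 0.8, -0.02 m is -0.32.

```bash
echo '{"tx": [-0.32,-0.32,0,0,0],"ty": [0,0,0.8,0.8,0],"tz": [0,0,0,0.048,0],"yaw": [0,0,0,0,0]}' | python3 jog.py
echo '{"tx": [0.24,0.24,0.24,0.24,0.24],"ty": [0,0,0,0,0],"tz": [0,0,0,0,0],"yaw": [0,0,0,0,0]}' | python3 jog.py
echo '{"tx": [0.192,0.16,0],"ty": [0,0,0],"tz": [0,0,0],"yaw": [0,0,0]}' | python3 jog.py
```

```text
time: 30.22
tool_pos: [0.3914, 0.004, 0.0486]
tcp_rot: [3.141, 0.02, 0.0]
wrist_force: [-0.4, -0.7, 0.7]
width: -0.001
grip_force: 0.0
time: 30.85
tool_pos: [0.4669, 0.0083, 0.0483]
tcp_rot: [-3.141, -0.029, 0.005]
wrist_force: [-6.2, -2.0, 4.9]
width: 0.003
grip_force: 3.1
time: 31.22
tool_pos: [0.4892, 0.0086, 0.0483]
tcp_rot: [-3.141, -0.028, 0.003]
wrist_force: [-4.7, 0.8, 2.1]
width: -0.003
grip_force: 2.2
```

Scaled: 0.006 m is 0.096, 0.005 m is 0.08.

```bash
echo '{"tx": [0.096,0.096,0.08,0],"ty": [0,0,0,0],"tz": [0,0,0,0],"yaw": [0,0,0,0]}' | python3 jog.py
echo '{"tx": [0.064,0,0],"ty": [0,0,0],"tz": [0,0,0],"yaw": [0,0,0]}' | python3 jog.py
```

```text
time: 31.72
tool_pos: [0.5036, 0.0087, 0.0475]
tcp_rot: [-3.141, -0.028, 0.008]
wrist_force: [-6.6, 0.2, 2.7]
width: 0.004
grip_force: 3.6
time: 32.1
tool_pos: [0.5079, 0.0088, 0.0475]
tcp_rot: [-3.141, -0.028, 0.007]
wrist_force: [-5.5, -0.3, 0.7]
width: 0.002
grip_force: 3.1
```

Scaled: 0.004 m is 0.064.

```bash
echo '{"tx": [0.064,0,0],"ty": [0,0,0],"tz": [0,0,0],"yaw": [0,0,0]}' | python3 jog.py
echo '{"tx": [0.048,0,0],"ty": [0,0,0],"tz": [0,0,0],"yaw": [0,0,0]}' | python3 jog.py
```

```text
time: 32.48
tool_pos: [0.5102, 0.0088, 0.0474]
tcp_rot: [-3.141, -0.028, 0.013]
wrist_force: [-11.1, 0.1, 5.5]
width: -0.003
grip_force: 5.5
time: 32.85
tool_pos: [0.5102, 0.0088, 0.0474]
tcp_rot: [-3.141, -0.029, 0.023]
wrist_force: [-20.4, -1.1, 16.0]
width: -0.001
grip_force: 10.0
```

The drawer is at its rear stop, with 20 N on it. I'll back off and look.

Scaled: -0.06 m is -0.96, -0.02 m is -0.32.

```bash
echo '{"tx": [-0.32,-0.64,0,0,0],"ty": [0,0,0,0,0],"tz": [0,0,-0.8,-0.96,-0.96],"yaw": [0,0,0,0,0]}' | python3 jog.py 0
echo '{"tx": [0,0],"ty": [0,0],"tz": [0,0],"yaw": [0,0]}' | python3 jog.py 0.6
python3 - <<'E'
from h import *
im=bot.read_camera("top")[:,:,::-1];cv2.imwrite("pics/k.png",cv2.resize(im[105:205,185:305],(720,600),interpolation=cv2.INTER_CUBIC))
go(.674,.0067,.22,.0158)
E
```

```text
time: 33.48
tool_pos: [0.4579, 0.0078, 0.2208]
tcp_rot: [-3.141, -0.028, -0.005]
wrist_force: [0.7, 0.3, -0.6]
width: 0.004
grip_force: 0.0
time: 33.72
tool_pos: [0.4578, 0.0077, 0.219]
tcp_rot: [-3.141, -0.028, -0.004]
wrist_force: [0.0, -0.1, 0.4]
width: 0.418
grip_force: 0.0
p [0.4567 0.0077 0.2177] yaw 0.018 tilt 0.000  d_tool [ 0.2172  0.0049 -0.0024] turn 0.002 q6 1.51
```

View pics/k.png

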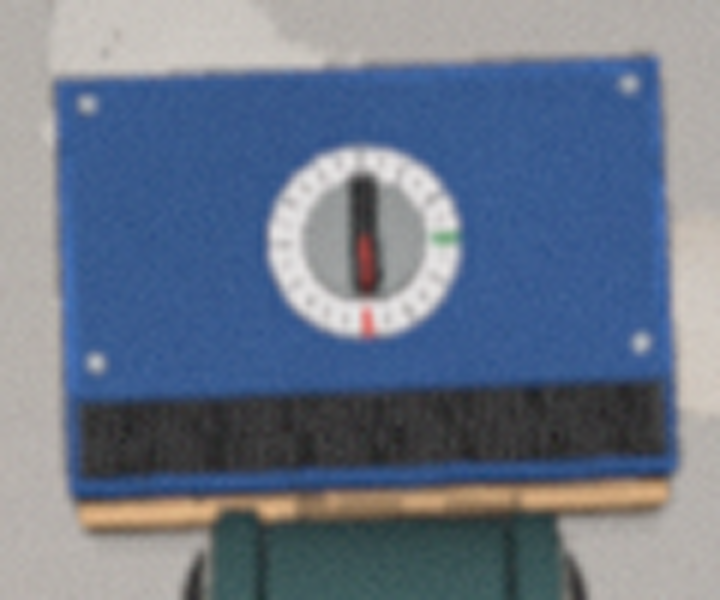

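The board sits where it did at the start (v 485–530), so the drawer is shut, and the dial is still at zero. Now I'll lock it.

Scaled: 0.055 m is 0.88, 0.054 m is 0.864.

```bash
echo '{"tx": [0.88,0.88,0.864,0.848,0],"ty": [0.016,0.016,0.032,0.016,0],"tz": [0,0,0,0,0],"yaw": [0,0,0,0,0]}' | python3 jog.py 0.6 25
echo '{"tx": [0,0],"ty": [0,0],"tz": [0,0],"yaw": [0,0]}' | python3 jog.py
python3 -c "
from h import *
go(.674,.0067,.134,.0158)"
```

```text
time: 34.4
tool_pos: [0.6755, 0.0064, 0.2136]
tcp_rot: [-3.141, -0.028, 0.008]
wrist_force: [-0.7, 0.1, -0.4]
width: 0.599
grip_force: 0.0
time: 34.65
tool_pos: [0.6724, 0.0065, 0.2179]
tcp_rot: [-3.141, -0.028, 0.003]
wrist_force: [-0.6, -0.2, -0.2]
width: 0.599
grip_force: 0.0
p [0.6724 0.0065 0.2179] yaw 0.018 tilt 0.002  d_tool [ 0.0017 -0.0002  0.0839] turn 0.002 q6 1.53
```

```bash
echo '{"tx": [0.016,0,0,0],"ty": [0,0,0,0],"tz": [0.64,0.48,0.224,0],"yaw": [0,0,0,0]}' | python3 jog.py
echo '{"tx": [0,0,0,0],"ty": [0,0,0,0],"tz": [0,0,0,0],"yaw": [0,0,0,0]}' | python3 jog.py 0 25
echo '{"tx": [0,0,0,0,0],"ty": [0,0,0,0,0],"tz": [0,0,0,0,0],"yaw": [-0.06,-0.06,-0.06,-0.06,-0.06]}' | python3 jog.py
echo '{"tx": [0,0,0,0,0],"ty": [0,0,0,0,0],"tz": [0,0,0,0,0],"yaw": [-0.06,-0.06,-0.06,-0.06,-0.06]}' | python3 jog.py
echo '{"tx": [0,0,0,0,0],"ty": [0,0,0,0,0],"tz": [0,0,0,0,0],"yaw": [-0.06,-0.06,-0.06,0,0]}' | python3 jog.py
python3 -c "
from h import *
go(.674,.0067,.134,1.586)"
```

```text
time: 35.15
tool_pos: [0.6737, 0.0064, 0.1341]
tcp_rot: [-3.141, -0.028, 0.003]
wrist_force: [0.5, -0.0, 0.9]
width: 0.6
grip_force: 0.0
time: 35.65
tool_pos: [0.6761, 0.0064, 0.1366]
tcp_rot: [3.141, 0.028, 0.005]
wrist_force: [-0.3, 0.3, 6.7]
width: 0.152
grip_force: 27.9
time: 36.28
tool_pos: [0.6756, 0.0079, 0.1366]
tcp_rot: [-2.99, -0.96, -0.004]
wrist_force: [-1.4, 4.1, 6.5]
width: 0.154
grip_force: 28.1
time: 36.9
tool_pos: [0.6743, 0.0088, 0.1366]
tcp_rot: [-2.571, -1.799, -0.002]
wrist_force: [-6.2, 6.5, 10.1]
width: 0.157
grip_force: 28.5
time: 37.52
tool_pos: [0.6734, 0.009, 0.1366]
tcp_rot: [-2.21, -2.226, -0.001]
wrist_force: [-9.4, 6.7, 10.9]
width: 0.15
grip_force: 28.6
p [0.6734 0.009  0.1366] yaw 1.578 tilt 0.005  d_tool [-0.0023  0.0006  0.0026] turn -0.008 q6 -0.03
```

Scaled: -0.05 m is -0.8, -0.04 m is -0.64.

```bash
echo '{"tx": [0,0,0],"ty": [0,0,0],"tz": [0,0,0],"yaw": [0,0,0]}' | python3 jog.py 0.6
echo '{"tx": [0,0,0,0,0],"ty": [0,0,0,0.8,0.8],"tz": [-0.48,-0.64,-0.64,0,0],"yaw": [0,0,0,0,0]}' | python3 jog.py
echo '{"tx": [-0.8,-0.8,-0.8,-0.8,-0.8],"ty": [0,0,0,0,0],"tz": [0,0,0,0,0],"yaw": [0,0,0,0,0]}' | python3 jog.py
echo '{"tx": [-0.8,-0.8,0,0,0],"ty": [-0.8,-0.8,-0.8,0,0],"tz": [0,0,0,0,0],"yaw": [0,0,0,0,0]}' | python3 jog.py
python3 - <<'E'
from h import *
im=bot.read_camera("top")[:,:,::-1];a=cv2.resize(im[105:205,185:305],(480,400),interpolation=cv2.INTER_CUBIC)
sc=bot.read_camera("scene")[:,:,::-1];b=cv2.resize(sc[150:290,90:390],(600,280))
o=np.zeros((600,800,3),np.uint8);o[:400,:480]=a;o=np.vstack([o[:320],o[320:]])
o=np.zeros((600,800,3),np.uint8);o[:320,:480]=a[:320];o[320:,:600]=b
cv2.imwrite("pics/l.png",o);go(.6,-.3,.2)
E
```

```text
time: 37.9
tool_pos: [0.6749, 0.0061, 0.1342]
tcp_rot: [-2.214, -2.229, 0.001]
wrist_force: [-0.7, 0.5, -0.3]
width: 0.6
grip_force: 0.0
time: 38.52
tool_pos: [0.7765, 0.0067, 0.2465]
tcp_rot: [2.213, 2.227, 0.003]
wrist_force: [1.1, -0.7, 0.3]
width: 0.602
grip_force: 0.0
time: 39.15
tool_pos: [0.7764, -0.2449, 0.244]
tcp_rot: [-2.214, -2.229, 0.0]
wrist_force: [0.4, -0.3, -0.2]
width: 0.6
grip_force: 0.0
time: 39.78
tool_pos: [0.6392, -0.3326, 0.2448]
tcp_rot: [2.214, 2.228, 0.001]
wrist_force: [-0.3, -0.4, 0.4]
width: 0.6
grip_force: 0.0
p [ 0.6403 -0.3322  0.2451] yaw 1.579 tilt 0.002  d_tool [ 0.0325 -0.0401  0.045 ] q6 -0.52
```

View pics/l.png

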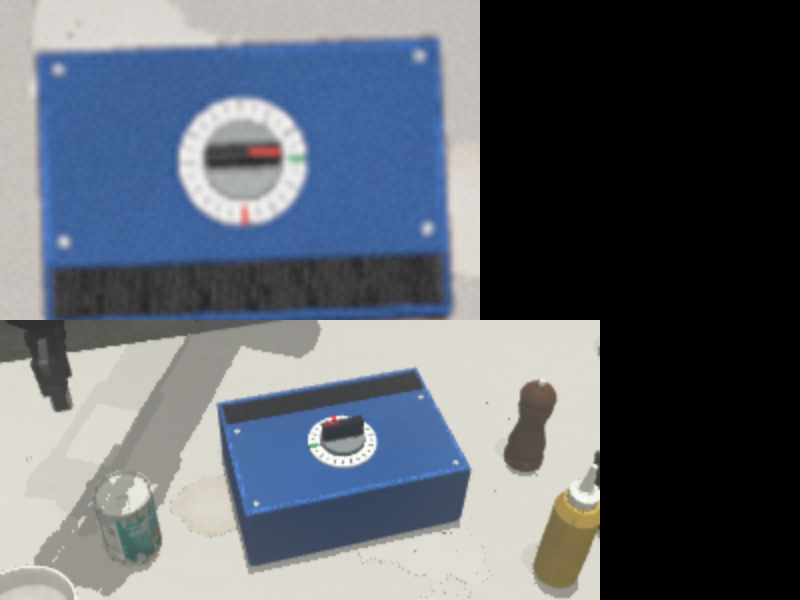

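The pointer is at the green mark and the bar is parallel to the safe's front edge. The mill and tall tin are where they were, and the arm is clear. I'm handing in.

```bash
python3 -c "
from workcell import bot
print(bot.finish_job())"
```

```text
the job is handed in; nothing more can be done
None
```

I handed the job in at about 40 s: the pepper ramekin and the copper tin, the only two items I found, are upright in the shut drawer and the dial is on the green mark, but no verdict came back.

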